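# Show a connector plate to the bench inspection camera and rack it as checked

### The arm

A 7-joint arm with a two-finger parallel gripper is mounted at the origin on the work surface. World frame = base frame: x ahead of the robot, y to its left, z up, the work surface at z = 0. Lengths are in mm, angles in rad, forces in N, time in s.
With the tool pointing down it reaches from about 350 to 900 mm from the base axis. Payload 8.1 kg.
Tool frame: the origin (TCP) lies midway between the tips of the shut fingers; the grasp point (between the pads) lies 19 mm behind it; z points along the fingers, y is the direction in which the jaws open and shut (so a half turn about z gives the same grasp; the last joint's range is limited). The gripper opens to 85 mm and grips with 20 to 120 N. Pads are 22 mm wide; open, the fingers measure 114 mm over their backs; the gripper's body (76 mm by 85 mm) begins 54 mm behind the grasp point. The pads swing forward as they close: fully open they stand 13 mm farther back than shut.
Start: joints at [1.095, 0.434, 0.025, 1.573, -0.012, 1.134, -0.075], TCP at [227.618, -582.092, 231.323] pointing down, gripper open.
Joint ranges: [-2.62, 2.62], [-0.44, 2.09], [-1.27, 1.32], [0.08, 2.57], [-1.32, 4.46], [0.12, 2], [-2.74, 2.74]. Speed limits (rad/s): [2.22, 2.22, 3.01, 3.01, 3.14, 3.14, 3.14].

### API

Orientations are given as [roll, pitch, yaw] about the fixed x, y, z axes, in that order (R = Rz(yaw) Ry(pitch) Rx(roll)).
In Python, from rig import manip gives the robot as it stands. The module is installed in compiled form; this text tells all that it offers. Calls block until the motion is done:
- manip.goto(position, orientation): joint-space move of the TCP to a pose.
- manip.move_straight(position, rotation=None, speed=150, f_stop=None): straight line of the TCP; rotation=None keeps the orientation; speed is the mean speed in mm/s. With f_stop (N) it stops when the force on the tool has changed by that much, and returns True; else False.
- manip.set_joints(angles): joint-space move.
- manip.move_gripper(opening, force=None): finger opening in mm; force is the grip in N (None keeps the last); returns when the fingers have stopped.
- manip.pause(seconds).
- manip.solve_ik(position, orientation): joint angles nearest the present ones, or None.
- manip.read_state(): the state.
- manip.camera(name): name is "scene" or "top"; returns (picture, depth): 420x560x3 uint8, blue, green, red; 420x560 float32, mm along the optical axis (not along the pixel's ray), 0 where there is no reading.
- manip.calibration(name): a dict with "fx", "fy", "cx", "cy" (pixels), "D" ([k1, k2, p1, p2, k3] as OpenCV has them; the pictures are not rectified), "rvec" (rotation vector, rad) and "tvec" (3), from world to camera coordinates, as OpenCV has them. Camera axes: x right, y down, z forward; pixel columns grow to the right and rows downward; lengths in mm; the calibration is good to about 2 mm. A picture is of the moment at which its call begins. calibration takes no time and is no camera call.
A pose or a line that the arm cannot do raises manip.PlanningError and nothing moves.
- manip.close_job(): hands the job in, once; it reports no verdict.
The state is a dict: "time": time; "joints": joint angles; "joint_velocities": joint speeds; "effort": joint torques, N m; "position": TCP position; "eef_rot": TCP orientation; "wrist_force": force on the tool from outside, world axes, zero at the start; "ft_torque": the same for the moment, N m; "opening": finger opening in mm.
Only numpy, scipy, OpenCV 4.12 (cv2) and the standard library are available. Lean on these libraries where they do the work, as an engineer would, in place of code of your own. Each camera call takes 0.05 s, during which the arm holds its last target. There are 200 camera calls.

### The job

Take the aluminium connector plate (the tall one with the row of sockets) out of the three-slot rack and hold it up in the wire focusing frame of the bench inspection camera, centred in the frame and square to it with its front face to the lens and its upper edge up, still, for about three seconds. Then stand it upright in the free slot of the two-slot rack, setting it down rather than dropping it, and let go. Leave the camera's aim, the other plates and the things on the bench as they are.

Things in the scene. Friction and masses are not known exactly. Their poses are not given: they have to be found in the camera images.
- plate_mid (a point): Centre of the connector plate to check: bare aluminium, 120 wide (y) x 100 tall (z) x 10 mm thick (x), 0.18 to 0.36 kg. Four steel sockets in a row fill its lower half, 2.5 mm proud in front; the upper 48 mm are plain and flat: grip there, a pad on each face. +x points out of the front face, z to the upper edge. It stands in a slot of the three-slot rack, front away from the robot.
- supply: Three-slot rack, black plastic, 204 (x) x 152 mm, origin centre of its underside; +x points roughly away from the robot. Slots at x = -72, 0, +72 mm, floor 8 mm above the bench, each with a plate of 10 mm standing in it, in any order: 62 mm free between neighbours' faces. Posts to 50 mm above the bench. It stands left or right of the camera, the two-slot rack on the other side.
- fanplate_mid (a point): Centre of another plate in the three-slot rack: 90 x 90 x 10 mm with a big round fan opening. Leave it standing.
- blankplate_mid (a point): Centre of another plate in the three-slot rack: blank, low, 120 wide x 72 tall x 10 mm. Leave it standing.
- checked_slot0 (a point): Middle of the floor of the free slot of the two-slot rack (132 x 152 mm), 8 mm above the bench; the slot nearer to the robot. x across the slot, away from the robot, y along it, z up. Four posts at y = +-32 mm, 42 mm tall, leave 13 mm for the plate, flaring to 21 mm at their tops; side rails 14 mm tall, 138 mm apart in y. A plate in it has its centre 50 mm above this; it may lean a bit.
- doneplate_mid (a point): Centre of an already checked plate, same kind as the connector plate, in the farther slot of the two-slot rack, 72 mm along x from the free slot. Leave it standing.
- focus (a point): Viewing pose: centre of the camera's wire focusing frame. x points to the lens (27 to 43 degrees above level, away from the robot and to its left), y level, z up in the frame's plane, leaning towards the robot's side. A plate held right has its centre here and its axes parallel. The frame is a U of 5 mm wire in the plane x = 0, open at the top: sides at y = +-74 mm up to z = 28 mm, bar at z = -68 mm.
- head: Inspection camera head, origin on its tilt axis, 200 mm from the frame's centre along +x (axes as the frame's). Body 70 x 50 x 46 mm, ring lamp 76 mm across with its front at x = -67 mm, two wires at y = +-30 mm from below the lamp to the frame's bottom bar. The tilt is held by friction only and gives if knocked.
- stand: Stand of the camera, fixed: base 150 x 130 mm, column 28 mm thick on the origin, straight below the camera's tilt axis, which is 325 mm above the bench.
- carton_mid (a point): Centre of a small closed carton, 105 x 65 x 45 mm, lying before the camera. Leave it.
- screwdriver_grip (a point): Handle of a screwdriver, 190 mm long, lying on the bench before the camera. Leave it.
- mug_mid (a point): Centre of a white mug, 80 mm across, 92 mm tall. Leave it.
- tape_mid (a point): Centre of a roll of tape lying flat, 96 mm across, 25 mm tall. Leave it.
Things that resemble listed ones, but are neither listed nor needed, are in the scene too. Leave any brown look-alike of the part that bears plate_mid alone.

How it is judged (in metres and radians):
On the way, in this order (a step that is already met when the one before it is completed fails the run):
1. the connector plate is lifted clear of its rack (height (world z) of plate_mid above 0.115 m), for 0.1 s.
2. the connector plate is held still in the focusing frame for about three seconds: centre within 12 mm of the frame's centre, square to it within 8 degrees, front face to the lens, upper edge up (distance between plate_mid and focus below 0.012 m and angle between the x axis of plate_mid and the x axis of focus, either way round below 0.14 rad and angle between the y axis of plate_mid and the y axis of focus, either way round below 0.14 rad and angle between plate_mid's own x axis and vertical below 1.4 rad and linear speed of plate below 0.02 m/s and angle between plate_mid's own z axis and vertical below 1.2 rad), for 2.7 s.
At the end, for the whole second after the job is handed in: The connector plate stands on its lower edge on the floor of the free slot of the two-slot rack (centre within 16 mm of the slot's middle seen from above and 45 to 55 mm above its floor, upright within 12 degrees), at rest and released; the camera's focusing frame is within 12 mm of where it was (horizontal distance between plate_mid and checked_slot0 below 0.016 m and z of plate_mid in the frame of checked_slot0 between 0.045 and 0.055 m and angle between plate_mid's own z axis and vertical below 0.22 rad and linear speed of plate below 0.02 m/s and distance of focus from where it was at the start of the episode below 0.012 m); the robot touches nothing.
It fails at once if another plate is shifted by more than 25 mm (distance of any of fanplate_mid, blankplate_mid, doneplate_mid from where it was at the start of the episode above 0.025 m).
It fails at once if the camera's aim is knocked: its frame is shifted by more than 12 mm (distance of focus from where it was at the start of the episode above 0.012 m).
It fails at once if a thing on the bench is shifted by more than 30 mm (distance of any of carton_mid, screwdriver_grip, mug_mid, tape_mid from where it was at the start of the episode above 0.03 m).
It fails at once if the connector plate is dropped (it falls faster than 0.5 m/s, out of the fingers) (contact force between plate and the fingers below 0.1 N and linear speed of plate above 0.5 m/s).
It also fails if it takes over 69 s, if anything falls off the work surface, if the arm or the gripper's body presses on something with over 40 N, if the wrist force passes 120 N, or if a joint passes its speed limit or range.

## Working session

There is one attempt and no reset: what is moved stays moved. The work goes in short steps, each a Python script; the robot and the scene stay as the last script left them, time stands still between calls to the robot, and variables do not carry over. Pictures are saved under pics/ and viewed, about 8 in all and at most 12, crops included, and the job is handed in when it is done.

```bash
mkdir -p pics
python3 - <<'E'
from rig import manip
import cv2,numpy as np
for n in("scene","top"):
    p,d=manip.camera(n); cv2.imwrite(f"pics/{n}0.png",p); np.savez(f"{n}0.npz",p=p,d=d)
    c=manip.calibration(n); print(n,c); 
    R=cv2.Rodrigues(np.array(c["rvec"],float))[0]; print((-R.T@np.array(c["tvec"]).ravel()).round(), R[2].round(2))
    print((d==0).mean())
print(manip.read_state())
E
```

```text
scene {'fx': 421.3125212334832, 'fy': 421.3125212334832, 'cx': 278.9130802966819, 'cy': 211.94305028227683, 'D': array([-0.03220358,  0.        ,  0.        ,  0.        ,  0.        ]), 'rvec': array([ 1.80070474,  2.04611886, -0.5830696 ]), 'tvec': array([ 138.46776141, -321.14609427, 1663.62404677])}
[1149.   19. 1253.] [-0.52 -0.07 -0.85]
0.004209183673469388
top {'fx': 425.1887291395124, 'fy': 425.1887291395124, 'cx': 278.0217470364932, 'cy': 213.76886335753144, 'D': array([-0.05225983,  0.        ,  0.        ,  0.        ,  0.        ]), 'rvec': array([ 2.05361447, -2.17696587,  0.21965035]), 'tvec': array([ -33.83301049,  514.60219518, 1227.58548423])}
[ 254.  -51. 1306.] [ 0.2  -0.01 -0.98]
0.003677721088435374
{'time': 0.1, 'joints': array([ 1.09541778,  0.43515129,  0.02495076,  1.57400602, -0.01160574,
        1.13398304, -0.07509508]), 'joint_velocities': array([ 1.34491801e-03, -2.37640786e-03,  1.08023229e-03, -2.76312479e-03,
        2.59713184e-05,  1.27872147e-04,  1.34262499e-03]), 'effort': array([ 4.07598069e-03, -6.71752739e+01,  1.02839671e+00, -3.16904247e+01,
        1.58457505e-02,  7.17933930e-03, -6.32425167e-05]), 'position': array([ 227.43004351, -581.67016988,  230.60545819]), 'eef_rot': array([-3.14019442e+00,  1.13184710e-04,  3.72732408e-01]), 'wrist_force': array([ 0.27092167, -0.55964653,  0.58112976]), 'ft_torque': array([-0.0626468 ,  0.01902538,  0.02481557]), 'opening': 85.17661123191344}
```

View pics/scene0.png

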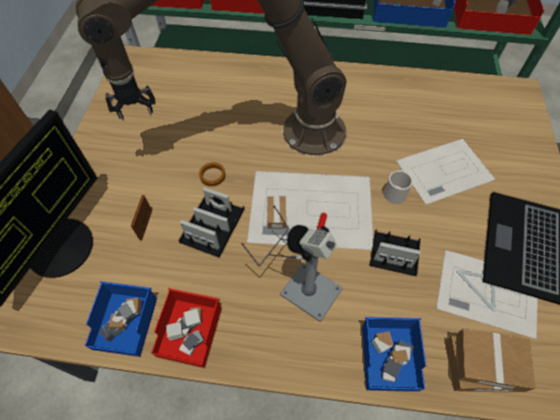

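View pics/top0.png

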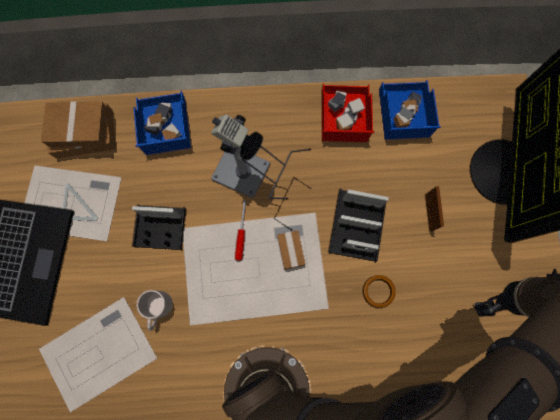

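The scene view shows the three-slot rack at about (212,222), the two-slot rack at (397,252), and the camera head at (318,240) with its wire frame around (265,245). A brown look-alike stands alone at (142,217). Next I'll enlarge crops of each in a single picture.

```bash
cat > h.py <<'E'
import numpy as np,cv2
from rig import manip
def crop(p,u0,v0,w,h,s,step=10):
    c=cv2.resize(p[v0:v0+h,u0:u0+w],None,fx=s,fy=s,interpolation=cv2.INTER_CUBIC)
    for u in range(-(-u0//step)*step,u0+w,step):
        x=(u-u0)*s; cv2.line(c,(x,0),(x,6),(0,255,255),1); cv2.putText(c,str(u),(x,16),0,.35,(0,255,255),1)
    for v in range(-(-v0//step)*step,v0+h,step):
        y=(v-v0)*s; cv2.line(c,(0,y),(6,y),(0,255,255),1); cv2.putText(c,str(v),(8,y+4),0,.35,(0,255,255),1)
    return c
def cal(n):
    c=manip.calibration(n);K=np.array([[c["fx"],0,c["cx"]],[0,c["fy"],c["cy"]],[0,0,1]])
    return K,np.array(c["D"]),np.array(c["rvec"],float),np.array(c["tvec"],float)
def proj(n,X):
    K,D,r,t=cal(n); return cv2.projectPoints(np.asarray(X,float).reshape(-1,3),r,t,K,D)[0].reshape(-1,2)
def ray(n,uv):
    K,D,r,t=cal(n);R=cv2.Rodrigues(r)[0]
    q=cv2.undistortPoints(np.asarray(uv,float).reshape(-1,1,2),K,D).reshape(-1,2)
    return -R.T@t,np.c_[q,np.ones(len(q))]@R
def atz(n,uv,z):
    o,d=ray(n,uv); return o+d*((z-o[2])/d[:,2])[:,None]
def cloud(n,d):
    v,u=np.mgrid[:d.shape[0],:d.shape[1]]; o,r=ray(n,np.c_[u.ravel(),v.ravel()])
    return (o+r*d.reshape(-1,1)).reshape(*d.shape,3)
def tri(us,ut):
    o1,d1=ray("scene",us);o2,d2=ray("top",ut);P=[]
    for a,b in zip(d1,d2):
        s=np.linalg.lstsq(np.c_[a,-b],o2-o1,rcond=None)[0]; p,q=o1+a*s[0],o2+b*s[1]; P.append(np.r_[(p+q)/2,np.linalg.norm(p-q)])
    return np.array(P)
E
python3 - <<'E'
from h import *
s=np.load("scene0.npz")["p"];t=np.load("top0.npz")["p"]
a=np.hstack([crop(s,172,178,80,80,5),crop(t,320,180,78,80,5)])
b=np.hstack([crop(s,236,200,110,58,5)[:,:400],crop(t,128,196,78,58,5)])
cv2.imwrite("pics/c1.png",np.vstack([a,b[:, :790]])[:600] if a.shape[0]<=300 else a)
cv2.imwrite("pics/c2.png",np.vstack([np.hstack([crop(s,236,200,80,58,5),crop(t,128,196,78,58,5)]),np.hstack([crop(t,262,142,80,60,5),crop(s,364,224,78,60,5)])])[:600])
E
```

```text
(no output)
```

View pics/c1.png

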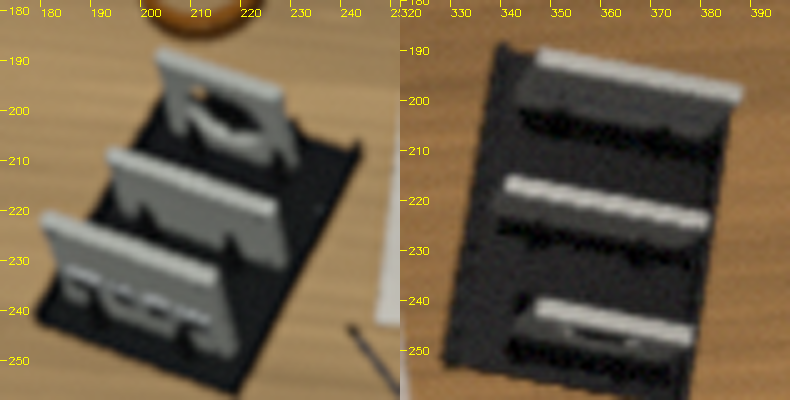

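View pics/c2.png

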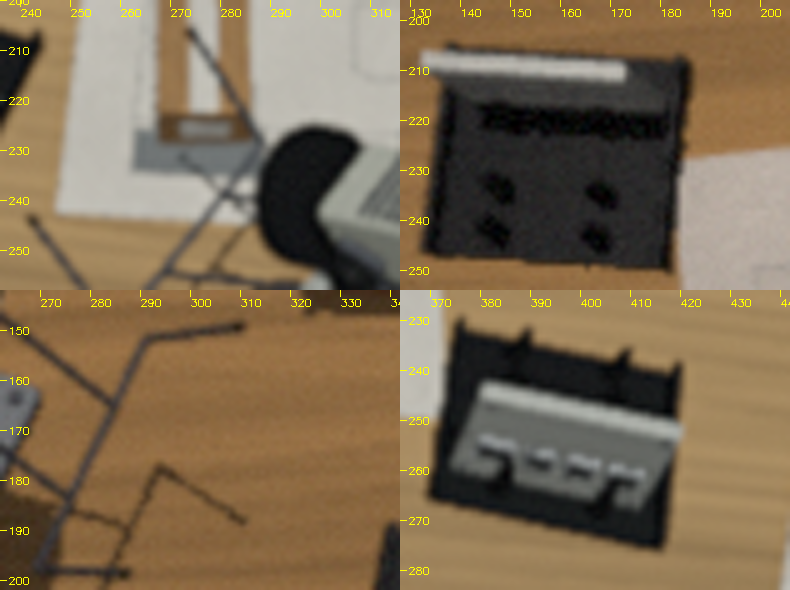

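Candidates in the three-slot rack (scene crop):
- Far slot: plate at (200,240), with a row of light sockets at (205,237), taller than its neighbours. This is the connector plate.
- Middle slot: low blank plate at (197,225).
- Near slot: fan plate at (216,205).

The brown look-alike at (142,217) is outside the rack. The done plate stands in the far slot of the two-slot rack, and the posts of the free slot show at top view (157,238). I still need the frame's lower corner.

Run:
```python
from h import *
S=np.load("scene0.npz");T=np.load("top0.npz");s,t=S["p"],T["p"]
a=crop(s,232,198,66,82,7);b=crop(t,262,142,46,82,7)
cv2.imwrite("pics/c3.png",np.hstack([a,b]))
# plate
for n,uv in(("scene",[(180.5,221.5),(214.5,232.5)]),("top",[(388,198.5),(347.5,191.5)])):
    P=atz(n,uv,108);print("plate",n,P.round(1).tolist(),np.linalg.norm(P[1]-P[0]).round(1))
for n,uv in(("scene",[(109+0,155+0)]),):pass
for n,uv in(("top",[(382,221.5),(341,215)]),):
    P=atz(n,uv,80);print("blank",P.round(1).tolist(),np.linalg.norm(P[1]-P[0]).round(1))
for n,uv in(("top",[(378,245.5),(347,240)]),):
    P=atz(n,uv,98);print("fan",P.round(1).tolist(),np.linalg.norm(P[1]-P[0]).round(1))
for n,uv in(("scene",[(379,243),(420,252)]),("top",[(173,211),(132,207.5)])):
    P=atz(n,uv,108);print("done",n,P.round(1).tolist(),np.linalg.norm(P[1]-P[0]).round(1))
print("posts",atz("top",[(147,233),(167,234.5),(147,242),(166,243.5),(156.8,238.2)],42).round(1).tolist())
C=cloud("top",T["d"]);Cs=cloud("scene",S["d"])
for nm,cl,(u0,u1,v0,v1),zz in(("plate",C,(340,392,186,206),(100,116)),("plateS",Cs,(175,222,215,238),(100,116)),("done",C,(128,178,203,216),(100,116)),("doneS",Cs,(374,424,238,258),(100,116)),("rackTop",C,(128,190,204,252),(5,60)),("supTop",C,(325,392,186,262),(3,60))):
    q=cl[v0:v1,u0:u1].reshape(-1,3);q=q[(q[:,2]>zz[0])&(q[:,2]<zz[1])]
    if len(q)>3:
        r=cv2.minAreaRect(q[:,:2].astype(np.float32));print(nm,len(q),q.mean(0).round(1),np.round(r[0],1),np.round(r[1],1),round(r[2],1),q[:,2].min().round(),q[:,2].max().round())
```

```text
plate scene [[529.7, -382.8, 108.0], [554.9, -267.9, 108.0]] 117.6
plate top [[526.9, -385.0, 108.0], [554.6, -269.0, 108.0]] 119.3
blank [[465.0, -367.4, 80.0], [491.5, -248.4, 80.0]] 121.9
fan [[393.0, -343.8, 98.0], [414.1, -256.3, 98.0]] 90.0
done scene [[527.9, 237.5, 108.0], [543.2, 360.6, 108.0]] 124.0
done top [[526.2, 239.5, 108.0], [543.7, 359.3, 108.0]] 121.1
posts [[477.8, 335.2, 42.0], [469.7, 274.3, 42.0], [450.3, 335.1, 42.0], [442.5, 277.6, 42.0], [460.2, 305.4, 42.0]]
plate 168 [ 542.3 -326.   106.9] [ 542.8 -326.2] [120.6  11.5] 75.3 100.0 113.0
plateS 146 [ 543.1 -325.6  107.6] [ 542.  -326.8] [120.3  12.8] 74.8 101.0 115.0
done 164 [536.9 299.3 107.1] [537.3 300.4] [122.1  10.9] 82.9 100.0 113.0
doneS 175 [537.5 300.5 107.4] [537.2 300.4] [121.3  14.4] 83.6 101.0 114.0
rackTop 1677 [492.9 306.2  14.1] [502.  307.2] [151.7 183.1] 1.7 5.0 60.0
supTop 2724 [ 465.8 -301.9   14.4] [ 478.  -312.6] [209.5 240.2] 85.7 3.0 60.0
```

View pics/c3.png

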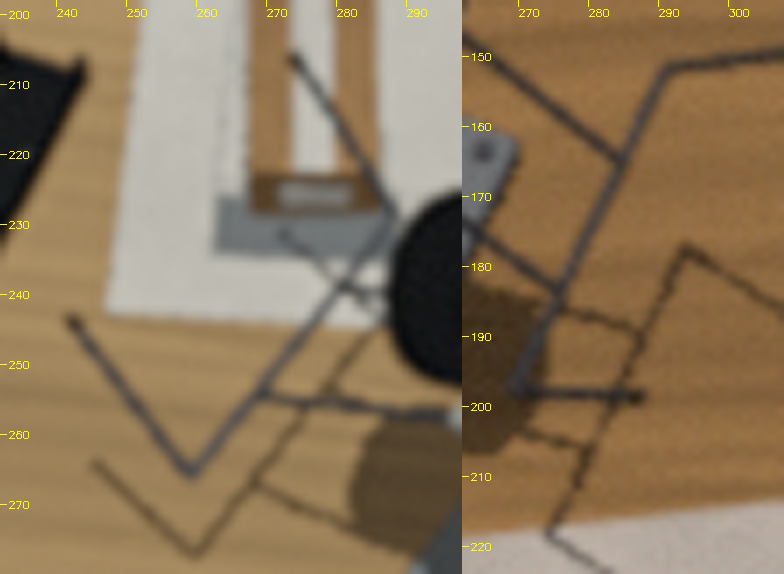

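The c3 crop gives the frame points (A is the far tip side, B the near one):

| Point | Scene px | Top px |
|---|---|---|
| Tip A | (241,244) | (309.5,149) |
| Corner A | (259,265.5) | (290.5,151.5) |
| Corner B | (287.5,228.5) | (268.5,197.5) |
| Tip B | (273.5,206.5) | (286.5,198.7) |

The bar joints also show in both views. The lower wires are shadows. I'll fit the frame pose next and check the slot and reach.

```bash
cat >> h.py <<'E'
from scipy.optimize import least_squares
from scipy.spatial.transform import Rotation as Ro
FP=np.array([[0,-74,28],[0,-74,-68],[0,74,-68],[0,74,28],[0,-30,-68],[0,30,-68]],float)
FS=[(241,244),(259,265.5),(287.5,228.5),(273.5,206.5),(269,254),(280,239)]
FT=[(309.5,149),(290.5,151.5),(268.5,197.5),(286.5,198.7),(284.5,165),(275.5,183)]
def Raz(az,el): return Ro.from_euler("ZY",[az,-el]).as_matrix()   # x axis at azimuth az, elevated el, y level
def resf(p):
    X=FP@Raz(p[3],p[4]).T+p[:3]; return np.r_[(proj("scene",X)-FS).ravel(),(proj("top",X)-FT).ravel()]
E
python3 - <<'E'
from h import *
T=tri(FS,FT);print(T.round(1))
f=least_squares(resf,np.r_[T[:4,:3].mean(0),.8,.6],loss="soft_l1");p=f.x
print(p.round(2),np.degrees(p[3:]).round(1),f.fun.reshape(-1,2).round(1).tolist())
R=Raz(*p[3:]);print("axis",(p[:3]+200*R[:,0]).round(1)); np.save("focus.npy",p)
# slot estimates
print("rack near edge mid z8",atz("top",[(132.5,247),(181.5,250)],8).round(1).tolist())
S=np.load("scene0.npz");C=cloud("scene",S["d"])
def plane(u0,u1,v0,v1,z0,z1,xm,nx):
    q=C[v0:v1,u0:u1].reshape(-1,3);q=q[(q[:,2]>z0)&(q[:,2]<z1)]
    w=(q-xm)@nx; q=q[(abs(w)<12)]; c=q.mean(0);n=np.linalg.svd(q-c)[2][2];n*=np.sign(n[0]);print(len(q),c.round(1),n.round(3),"lean deg",np.degrees(np.arcsin(n[2])).round(1),"yaw",np.degrees(np.arctan2(n[1],n[0])).round(1))
plane(370,424,243,272,62,100,np.array([542,300,80]),np.array([.991,-.13,0]))
plane(178,222,222,250,62,100,np.array([547,-327,80]),np.array([.972,-.234,0]))
# top: free-slot zone
E
```

```text
[[ 6.456e+02 -1.568e+02  2.331e+02  1.700e+00]
 [ 6.689e+02 -1.085e+02  1.570e+02  5.000e-01]
 [ 5.385e+02 -4.080e+01  1.551e+02  3.600e+00]
 [ 5.138e+02 -8.650e+01  2.304e+02  4.000e-01]
 [ 6.297e+02 -8.720e+01  1.567e+02  3.900e+00]
 [ 5.781e+02 -6.040e+01  1.582e+02  8.000e-01]]
[ 586.47 -107.69  211.58    1.09    0.59] [62.3 33.7] [[0.6, -0.5], [-0.2, 0.5], [0.9, 0.1], [-0.1, -0.9], [-1.1, 0.5], [-0.1, 0.3], [0.1, 0.0], [-0.0, 0.0], [0.3, -0.1], [0.3, -0.4], [-0.4, -0.0], [-0.1, 0.6]]
axis [663.9  39.6 322.6]
rack near edge mid z8 [[442.5, 390.7, 8.0], [424.7, 238.6, 8.0]]
241 [540.5 298.6  81.4] [ 0.992 -0.124 -0.01 ] lean deg -0.6 yaw -7.1
175 [ 546.8 -324.5   81.6] [ 0.97  -0.244 -0.009] lean deg -0.5 yaw -14.1
```

The frame fit is consistent: its axis height comes out at 322.6 mm against 325 given, and residuals stay within about 1 px. The slot is near (463.5, 308). I'll check reach for both wrist flips.

```bash
cat >> h.py <<'E'
F=np.array([586.5,-107.7,212.5]);RF=Raz(1.087,.588)
PL=np.array([542.2,-326,58.]);RP=Raz(np.radians(-14),0)
SL=np.array([463.5,308,58.]);RS=Raz(np.radians(-7.3),0)
G=28
def tool(c,R,s,g=G):
    """tool pose for plate centre c, plate axes R"""
    T=np.c_[s*R[:,1],s*R[:,0],-R[:,2]]
    return np.asarray(c)+(g-19)*R[:,2], Ro.from_matrix(T).as_euler("xyz")
PRE=F-120*RF[:,0]+80*RF[:,2]
E
python3 - <<'E'
from h import *
for s in(1,-1):
  for nm,c,R in(("grasp",PL,RP),("lift",PL+[0,0,150],RP),("pre",PRE,RF),("focus",F,RF),("mid1",[400,-220,270],Raz(.5,.2)),("mid2",[390,150,280],RS),("above",SL+[0,0,150],RS),("slot",SL,RS)):
    p,o=tool(c,R,s);q=manip.solve_ik(p,o);print(s,nm,p.round(),None if q is None else np.round(q,2))
E
```

```text
1 grasp [ 542. -326.   67.] [ 0.62  0.63 -0.24  1.7   0.19  0.83  0.05]
1 lift [ 542. -326.  217.] [ 0.64  0.48 -0.27  1.55  0.14  1.13  0.09]
1 pre [ 517. -240.  220.] [ 1.16  0.55 -0.69  1.69 -0.28  1.06  1.78]
1 focus [ 584. -112.  220.] [ 0.94  0.52 -0.71  1.76 -0.32  0.9   1.6 ]
1 mid1 [ 398. -221.  279.] [ 0.97  0.1  -0.47  1.94 -0.15  1.01  1.07]
1 mid2 [390. 150. 289.] [ 0.44  0.16 -1.02  1.89  0.14  1.17 -0.76]
1 above [464. 308. 217.] [ 0.03  0.55 -1.05  1.7   0.5   1.19 -1.27]
1 slot [464. 308.  67.] [-0.07  0.7  -0.9   1.86  0.68  0.92 -1.42]
-1 grasp [ 542. -326.   67.] [ 0.18  0.64  0.41  1.74 -0.33  0.83 -2.63]
-1 lift [ 542. -326.  217.] [-0.21  0.69  1.15  1.63 -0.66  1.26 -2.32]
-1 pre [ 517. -240.  220.] [ 0.71  0.46 -0.03  1.73 -0.62  1.16 -1.06]
-1 focus [ 584. -112.  220.] [ 0.52  0.42 -0.1   1.79 -0.66  1.   -1.24]
-1 mid1 [ 398. -221.  279.] [ 0.49  0.06  0.04  1.97 -0.2   1.01 -2.01]
-1 mid2 [390. 150. 289.] [ 0.49  0.17 -1.09  1.89  0.17  1.18  2.36]
-1 above [464. 308. 217.] [ 0.04  0.55 -1.06  1.7   0.51  1.2   1.86]
-1 slot [464. 308.  67.] [ 0.02  0.78 -1.07  1.86  0.81  1.02  1.61]
```

Run:
```python
from h import *
st=lambda:(lambda s:print(round(s["time"],2),s["position"].round(1),s["eef_rot"].round(3),s["wrist_force"].round(1),round(s["opening"],1)))(manip.read_state())
manip.move_gripper(56)
manip.goto(*tool(PL+[0,0,110],RP,1));st()
p,o=tool(PL,RP,1)
print(manip.move_straight(p,speed=120,f_stop=15));st()
manip.move_gripper(0,force=70);st()
print(manip.move_straight(p+[0,0,12],speed=60));st()
for n in("scene","top"):
    q,d=manip.camera(n);np.savez(n+"1.npz",p=q,d=d)
s=np.load("scene1.npz")["p"];t=np.load("top1.npz")["p"]
cv2.imwrite("pics/g1.png",np.hstack([crop(s,160,170,90,95,4),crop(t,310,160,100,95,4)]))
```

```text
2.02 [ 541.  -328.2  177.1] [-3.141e+00  1.000e-03  1.323e+00] [ 0.7 -0.4 -0.1] 56.1
False
3.09 [ 542.7 -326.3   67.8] [3.14  0.    1.326] [ 0.3 -0.2  0.5] 56.0
3.58 [ 542.7 -326.2   67.5] [3.14  0.    1.326] [ 0.5 -0.4  4.1] 9.3
False
3.92 [ 542.1 -326.    79.3] [-3.142  0.     1.326] [ 0.8 -0.1 -3.2] 9.3
```

View pics/g1.png

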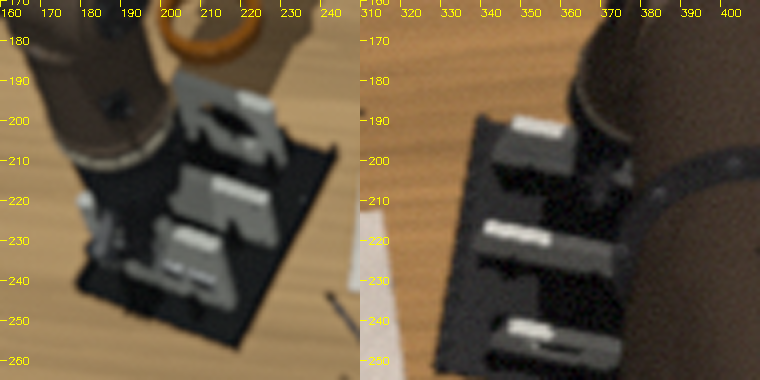

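The plate is gripped: opening 9.3 mm, and the top strip shows on both sides of the hand, at scene (180,200) and (207,229). The neighbouring plates are unmoved. Next I lift it and move to the pre-focus pose.

```bash
cat >> h.py <<'E'
st=lambda:(lambda s:print(round(s["time"],2),s["position"].round(1),s["eef_rot"].round(3),s["wrist_force"].round(1),round(s["opening"],1)))(manip.read_state())
def snap(k):
    for n in("scene","top"):
        q,d=manip.camera(n);np.savez(f"{n}{k}.npz",p=q,d=d)
E
python3 - <<'E'
from h import *
p,o=tool(PL,RP,1)
manip.move_straight(p+[0,0,170],speed=120);st()
p,o=tool(PRE,RF,1);manip.move_straight(p,o,speed=100);st()
p,o=tool(F-45*RF[:,0]+30*RF[:,2],RF,1);print(manip.move_straight(p,o,speed=80,f_stop=12));st()
snap(2)
s=np.load("scene2.npz")["p"];t=np.load("top2.npz")["p"]
cv2.imwrite("pics/f1.png",np.hstack([crop(s,215,185,80,90,5),crop(t,255,140,76,90,5)]))
E
```

```text
5.49 [ 541.8 -325.8  236.1] [-3.14  -0.     1.327] [-0.6 -0.  -2.7] 9.0
7.08 [ 517.2 -239.7  220.2] [2.554 0.    2.657] [-0.1  0.1 -3.1] 8.8
False
8.35 [ 558.9 -160.8  219.8] [ 2.554 -0.     2.657] [ 0.3  0.1 -3.3] 9.5
```

View pics/f1.png

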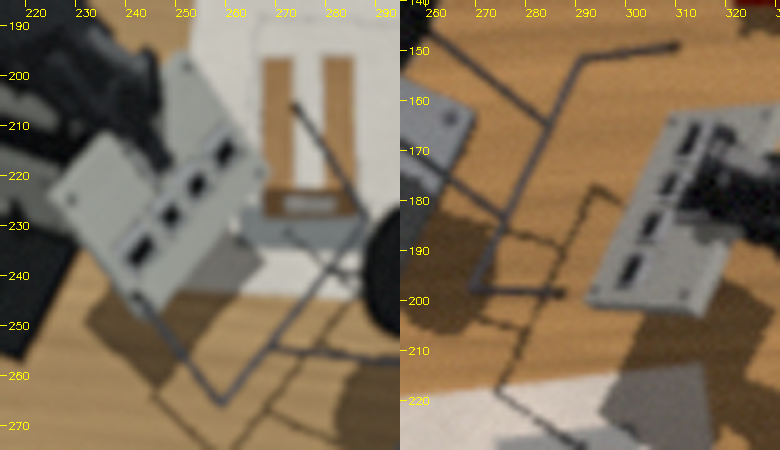

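The plate stands just behind the frame with its front and sockets toward the lens. Corners:

| Corner | Scene px | Top px |
|---|---|---|
| Lower A | (242.5,249) | (308,163) |
| Lower B | (268,219) | (291.5,200.5) |
| Upper A | (224,224) | – |
| Upper B | (250,195) | (314,203) |

I'll fit the plate pose and compare it with the commanded one.

Run:
```python
from h import *
X=np.array([[5,-60,-50],[5,60,-50],[5,-60,50],[5,60,50]],float)
S=np.array([(242.5,249),(268,219),(224,224),(250,195)]);T=np.array([(308,163),(291.5,200.5),(314,203)]);ti=[0,1,3]
c0=F-45*RF[:,0]+30*RF[:,2]
def r(p):
    Y=X@(RF@Ro.from_rotvec(p[3:]).as_matrix()).T+c0+RF@p[:3]
    return np.r_[(proj("scene",Y)-S).ravel(),(proj("top",Y)[ti]-T).ravel()]
f=least_squares(r,np.zeros(6),loss="soft_l1")
print("offset in frame axes mm",f.x[:3].round(1),"rot deg",np.degrees(f.x[3:]).round(1));print(f.fun.reshape(-1,2).round(1).tolist());print(r(np.zeros(6)).reshape(-1,2).round(1).tolist())
```

```text
offset in frame axes mm [-8.2 -0.6 -2.3] rot deg [-0.2 -3.7 -0.1]
[[1.1, -0.2], [0.3, 0.3], [-0.1, 0.4], [0.4, -0.3], [1.3, -0.3], [0.2, 0.1], [0.3, 0.0]]
[[2.1, -0.5], [1.2, -0.2], [2.1, 0.4], [2.6, -0.6], [0.2, -1.0], [-0.8, -0.5], [-2.4, -1.8]]
```

Run:
```python
from h import *
c0=F-45*RF[:,0]+30*RF[:,2]; st(); print(tool(c0,RF,1)[0].round(1))
for n in("scene","top"):
    d=np.load(n+"2.npz")["d"];C=cloud(n,d).reshape(-1,3);L=(C-c0)@RF
    m=(abs(L[:,0])<22)&(abs(L[:,1])<70)&(L[:,2]>-62)&(L[:,2]<60);
    A=L[m&(abs(L[:,1])>24)&(abs(L[:,1])<52)&(L[:,2]>6)&(L[:,2]<44)] if n=="scene" else L[m&(L[:,2]<44)&(L[:,2]>6)&(L[:,1]>24)&(L[:,1]<52)]
    M=np.c_[A[:,1:],np.ones(len(A))];k=np.linalg.lstsq(M,A[:,0],rcond=None)[0]
    for _ in range(3):
        w=abs(M@k-A[:,0])<6; k=np.linalg.lstsq(M[w],A[w,0],rcond=None)[0]
    print(n,len(A),"x at centre",k[2].round(1),"slopes deg y,z",np.degrees(k[:2]).round(1), "y/z extent pct",np.percentile(L[m,1],[1,99]).round(),np.percentile(L[m,2],[1,99]).round())
```

```text
8.45 [ 558.9 -160.7  219.8] [ 2.554 -0.     2.657] [ 0.1 -0.1 -1.9] 9.0
[ 559. -160.  220.]
scene 203 x at centre 3.4 slopes deg y,z [-0.1  0.3] y/z extent pct [-61.  58.] [-48.  54.]
top 78 x at centre 2.7 slopes deg y,z [ 0.9 -0.2] y/z extent pct [-60.  58.] [-49.  57.]
```

Depth shows the plate square to the frame within 1° and within about 2 mm of commanded, so the pixel fit's 8 mm was corner-reading noise. I'll move in with +2 mm in x and hold.

Run:
```python
from h import *
p,o=tool(F+2*RF[:,0],RF,1);print(manip.move_straight(p,o,speed=40,f_stop=10));manip.pause(.3);st()
snap(3)
s=np.load("scene3.npz")["p"];t=np.load("top3.npz")["p"]
cv2.imwrite("pics/f2.png",np.hstack([crop(s,225,185,80,90,5),crop(t,250,140,76,90,5)]))
```

```text
False
10.29 [ 584.9 -110.8  221.1] [ 2.554 -0.     2.658] [ 0.3 -0.3 -3.4] 9.4
```

View pics/f2.png

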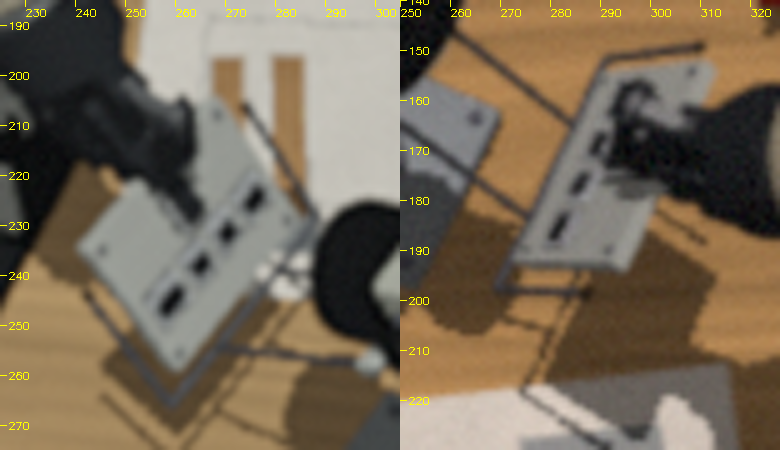

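The plate sits centred and parallel in the U in both views: side gaps are about equal at scene (245,250) and (275,217), and its lower edge is parallel to the bar. I hold here, then retreat and go above the slot.

Run:
```python
from h import *
manip.pause(3.4);st()
p,o=tool(F-45*RF[:,0]+30*RF[:,2],RF,1);manip.move_straight(p,o,speed=60)
p,o=tool(PRE,RF,1);manip.move_straight(p,o,speed=120);st()
for c,R in(([400,-220,270],Raz(.4,.2)),([395,140,270],RS),(SL+[0,0,110],RS)):
    try:
        p,o=tool(c,R,1);manip.move_straight(p,o,speed=140)
    except manip.PlanningError as e:
        print("plan",e,c);manip.goto(p,o)
    st()
p,o=tool(SL+[0,0,62],RS,1);print(manip.move_straight(p,o,speed=60,f_stop=10));manip.pause(.3);st()
snap(4)
s=np.load("scene4.npz")["p"];t=np.load("top4.npz")["p"]
cv2.imwrite("pics/s1.png",np.hstack([crop(s,355,200,80,90,5),crop(t,118,180,76,90,5)]))
for n in("scene","top"):
    C=cloud(n,np.load(n+"4.npz")["d"]).reshape(-1,3);L=(C-SL)@RS
    w=C[:,2]
    m=(abs(L[:,0])<16)&(abs(L[:,1])<72)&(w>125)&(w<160)
    A=L[m];q=np.polyfit(A[:,1],A[:,0],1) if m.sum()>9 else None
    print(n,m.sum(),"x mean",np.median(A[:,0]).round(1),np.percentile(A[:,0],[3,97]).round(1),"y",np.percentile(A[:,1],[1,99]).round(1),q)
```

```text
13.79 [ 584.9 -110.7  221.1] [2.554 0.    2.658] [ 0.2 -0.2 -3.1] 8.9
15.78 [ 517.4 -238.7  220.2] [2.553 0.    2.659] [ 0.3  0.3 -2.6] 8.9
16.88 [ 398.5 -220.4  278.7] [ 2.941 -0.     1.972] [ 0.1  0.1 -2.4] 9.1
19.61 [395.  139.6 279. ] [3.141 0.    1.443] [-0.7 -0.2 -3.3] 9.3
21.24 [463.6 307.5 177.4] [3.141 0.    1.443] [ 0.1  1.1 -3. ] 9.1
False
22.49 [463.6 308.1 129.3] [ 3.141 -0.     1.443] [ 0.4 -0.4 -3. ] 9.1
scene 190 x mean 3.7 [ 0.5 11.4] y [-61.5  57.7] [1.66688427e-04 4.05722788e+00]
  return _methods._mean(a, axis=axis, dtype=dtype,
  ret = ret.dtype.type(ret / rcount)
Traceback (most recent call last):
IndexError: index -1 is out of bounds for axis 0 with size 0
```

View pics/s1.png

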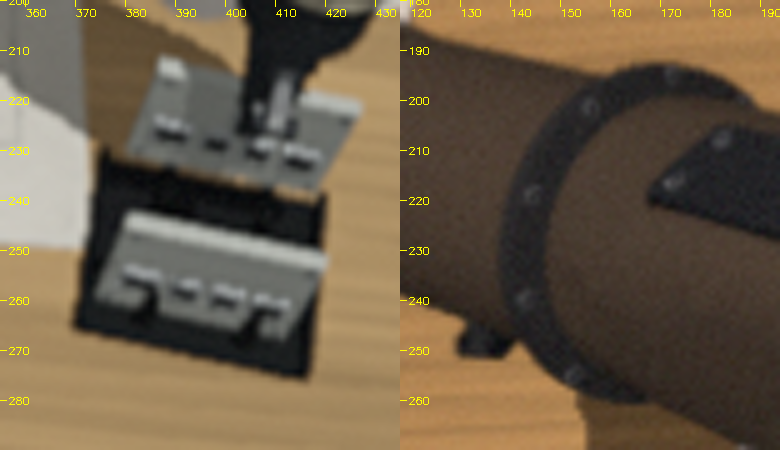

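The plate hangs square over the free slot, at scene (400,215), parallel to the done plate. Its depth relative to the done plate suggests about +1 mm in x and +1.5 mm in y. I'll lower it under force watch.

Run:
```python
from h import *
SL=SL+[1,1.5,0]
p,o=tool(SL+[0,0,62],RS,1);manip.move_straight(p,o,speed=20)
p,o=tool(SL+[0,0,5],RS,1);print(manip.move_straight(p,o,speed=35,f_stop=12));st()
if manip.read_state()["position"][2]<75:
    print(manip.move_straight(p-[0,0,9],speed=12,f_stop=8));st()
snap(5)
s=np.load("scene5.npz")["p"]
cv2.imwrite("pics/s2.png",crop(s,355,195,90,90,6))
```

```text
False
24.62 [464.6 309.6  72.2] [ 3.141 -0.     1.443] [-1.  -0.3 -3. ] 9.7
True
25.1 [464.6 309.5  67.5] [3.141 0.    1.443] [-0.5 -1.3  7.1] 9.2
```

View pics/s2.png

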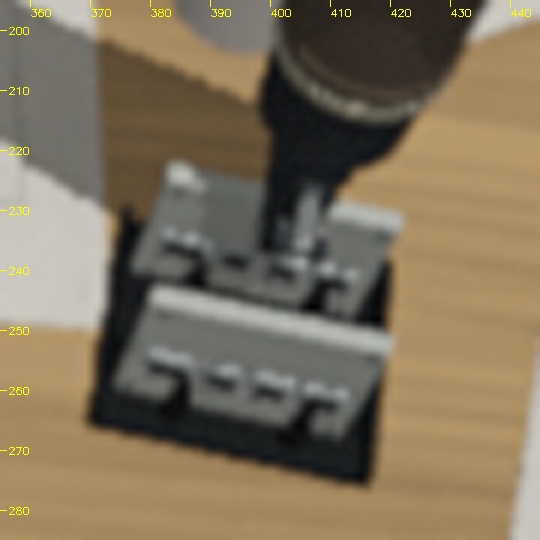

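Contact came at TCP z 67.5 mm, where the floor was expected (67). The plate sits between the posts at scene (400,233). I'll release, retreat straight up and check.

Run:
```python
from h import *
manip.move_gripper(40);manip.pause(.2);st()
p=manip.read_state()["position"]
manip.move_straight(p+[0,0,110],speed=80);st()
manip.goto([380,60,330],tool(SL,RS,1)[1]);manip.pause(.5);st()
snap(6)
s=np.load("scene6.npz")["p"];t=np.load("top6.npz")["p"]
cv2.imwrite("pics/e1.png",np.vstack([np.hstack([crop(s,355,205,80,75,5),crop(t,118,190,76,75,5)])]))
for n in("scene","top"):
    C=cloud(n,np.load(n+"6.npz")["d"]).reshape(-1,3)
    for nm,c in(("plate",SL),("done",SL+72*RS[:,0])):
        L=(C-c)@RS;m=(abs(L[:,0])<14)&(abs(L[:,1])<70)&(C[:,2]>100)&(C[:,2]<118);A=L[m]
        if len(A)>9: print(n,nm,len(A),"xy",A[:,:2].mean(0).round(1),np.percentile(A[:,1],[1,99]).round(),"top z",np.percentile(C[m,2],50).round(1))
print("frame move px",[np.abs(cv2.absdiff(np.load("scene0.npz")["p"][198:270,236:300],s[198:270,236:300])).mean().round(2)])
```

```text
25.8 [464.1 308.8  66.6] [-3.140e+00  1.000e-03  1.443e+00] [ 0.5 -0.1  0.2] 40.0
27.32 [463.9 308.6 176.1] [-3.140e+00  2.000e-03  1.443e+00] [ 0.1 -0.4 -0.1] 39.8
29.0 [380.   60.2 329.9] [-3.141 -0.     1.444] [ 0.4  0.1 -0.1] 40.1
scene plate 172 xy [1.6 0.3] [-59.  59.] top z 107.5
scene done 175 xy [2.4 1.2] [-58.  61.] top z 107.7
top plate 122 xy [ 0.4 13.5] [-31.  58.] top z 107.4
top done 89 xy [ 1.6 28.5] [-5. 62.] top z 108.5
frame move px [np.float64(0.88)]
```

View pics/e1.png

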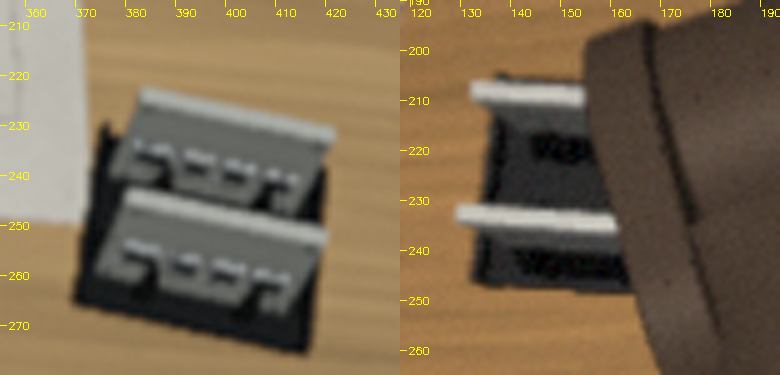

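The plate stands upright in the near slot, at scene (397,225), with its top at 107.5 mm (108 expected). It is parallel to the done plate and released, and the frame region is unchanged. I'll hand in.

```bash
python3 -c "
from rig import manip
manip.close_job();print(manip.read_state()['time'])"
```

```text
the job is handed in; nothing more can be done
the job is handed in; nothing more can be done
```

I lifted the connector plate out of the far slot of the three-slot rack and held it in the camera's focusing frame for about 3.4 s. I then set it down in the free slot of the two-slot rack (contact at the expected floor height) and released it. The job was handed in about 29 s into the 69 s allowed; no verdict is reported.

**Held in the frame:** Just before the plate went in, depth showed it square within 1° and within about 2 mm of where I had commanded it. A rougher fit from pixel corners disagreed, giving −8 mm and 3.7°. I put that down to corner-reading error, because depth from both cameras agreed. In the frame itself, both pictures showed it centred and parallel.

**Standing in the slot:** The upper edge is at 107.5 mm (108 expected), within about 2 mm of the slot's middle as I estimated it. The plate is upright, parallel to the checked plate and clear of the robot.

**Left as they were:** The camera frame region of the scene picture is unchanged, and the checked plate measured within about 2.5 mm of its expected place. I did not re-measure the fan and blank plates or the things on the bench at the end; no unexpected contact force showed in any reading.

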